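Let the big clay ball out of the ball dispenser

TASK

Let the larger of the two clay balls out of the wooden dispenser: with the fingertips press down the outer pad of the lever that lifts its gate, keep it down until the ball has rolled into the catch tray, then let go so that the gate drops shut again. Do not touch the balls themselves, do not press the other lever, keep the smaller ball waiting behind its gate, and leave everything else on the table undisturbed.

Things in the scene. Friction and masses are not known exactly. Their poses are not given: they have to be found in the camera images.
- dispenser: wooden two-lane ball dispenser fixed to the table, 340 x 490 x 115 mm; origin on the table midway between the gates, x = the way the balls run (downhill to the catch tray), y = left seen along x, z up. Two open lanes, each with an upright gate at x = 0 on the inner end of a see-saw lever along y, with a press pad at its outer end; each pad lifts the gate of its own side
- left_gate (a point): middle of the left lane's floor under its gate, 45 mm to dispenser +y, 60 mm above the table; the lane is 42 mm wide and slopes down to +x at 0.17 rad; the ball rests against the gate's -x side
- right_gate (a point): the same for the right lane, 45 mm to dispenser -y
- tray_centre (a point): middle of the catch tray's floor, 17 mm above the table, 120 mm along dispenser x from its origin; the open tray is 120 mm (x) by 170 mm (y) inside with walls 48 mm high; both lanes end over it; a freed ball is in it after about 1 s and may go on rolling inside for a while
- left_pad (a point): centre of the top face of the left lever's level wooden press pad, 50 mm (dispenser x) by 62 mm (y), 10 mm thick; at rest 210 mm to dispenser +y of its origin, 110 mm above the table, 90 mm outwards of the pivot (pin along dispenser x, 105 mm up); free space below down to the table
- right_pad (a point): centre of the top face of the right lever's level wooden press pad, 50 mm (dispenser x) by 62 mm (y), 10 mm thick; at rest 210 mm to dispenser -y of its origin, 110 mm above the table, 90 mm outwards of the pivot (pin along dispenser x, 105 mm up); free space below down to the table
- left_lever (a joint): angle of the left lever (rad): 0 = at rest, gate shut; grows as its pad is pressed down, to a stop at 0.5 (pad centre about 43 mm lower, outer edge tilted down). The large ball passes from about 0.4, the small from about 0.25. A spring returns it to 0 when let go; pressing takes about 3 N at first, 6 N fully down
- right_lever (a joint): angle of the right lever (rad): 0 = at rest, gate shut; grows as its pad is pressed down, to a stop at 0.5 (pad centre about 43 mm lower, outer edge tilted down). The large ball passes from about 0.4, the small from about 0.25. A spring returns it to 0 when let go; pressing takes about 3 N at first, 6 N fully down
- large_ball: the larger clay ball, 36 mm in diameter, plain terracotta; origin at its centre. It waits in either lane, left or right, at the uphill (-x) side of the gate
- small_ball: the smaller clay ball, 26 mm in diameter, the same terracotta; origin at its centre. It waits in the other lane
- top_a: an unglazed clay spinning top standing upside down on its flat head, 48 mm wide and 46 mm high, tip up; loose, left alone; origin under its centre
- top_b: the other such spinning top, 48 mm wide and 46 mm high, tip up; loose, left alone; origin under its centre
- cat: sitting blue clay cat, about 50 mm wide and 76 mm high; loose, left alone; origin under its centre
- paint_tin: plain tin paint tin with a pressed lid, 68 mm in diameter, 71 mm high; loose, left alone; origin under its centre
- skull: half-painted clay skull figure, 68 mm wide, 84 mm high; loose, left alone; origin under its base
- brush_jar: clay jar 60 mm in diameter and 75 mm high with brushes standing up to 135 mm; loose, left alone; origin under its centre
Things that resemble listed ones, but are neither listed nor needed, are in the scene too. Leave any grey look-alike of the large_ball alone.

How it is judged (in metres and radians):
On the way, in this order (a step that is already met when the one before it is completed fails the run):
1. the lever of the larger ball's lane is pressed down and its gate is up (((value of joint left_lever above 0.3 rad and y of small_ball in the frame of dispenser below -0.01 m) or (value of joint right_lever above 0.3 rad and y of small_ball in the frame of dispenser above 0.01 m))), for 0.1 s.
2. the larger ball has rolled into the catch tray (x of large_ball in the frame of dispenser between 0.06 and 0.182 m and y of large_ball in the frame of dispenser between -0.088 and 0.088 m and z of large_ball in the frame of dispenser below 0.05 m), for 0.1 s.
At the end, for the whole second after the job is handed in: The larger ball lies inside the catch tray, the smaller one is still in its lane behind its gate, and both levers are back at rest (within 0.05 rad) with the gates shut (all of step 2 and x of small_ball in the frame of dispenser between -0.15 and 0 m and z of small_ball in the frame of dispenser above 0.05 m and value of joint each of left_lever, right_lever below 0.05 rad); the robot touches nothing.
It fails at once if a ball is touched by the robot (contact force between any of large_ball, small_ball and the arm above 0.3 N or contact force between any of large_ball, small_ball and the fingers above 0.3 N).
It fails at once if the lever of the smaller ball's lane is pressed ((y of small_ball in the frame of dispenser above 0.01 m and value of joint left_lever above 0.12 rad) or (y of small_ball in the frame of dispenser below -0.01 m and value of joint right_lever above 0.12 rad)).
It fails at once if the smaller ball gets past its gate (x of small_ball in the frame of dispenser above 0.01 m).
It fails at once if a ball is lifted out of its lane (z of any of large_ball, small_ball in the frame of dispenser above 0.12 m).
It fails at once if a bystander is shifted by more than 20 mm, lifted or knocked over (distance of any of top_a, top_b, cat, paint_tin, skull, brush_jar from where it was at the start of the episode above 0.02 m or angle between any of top_a, top_b, cat, paint_tin, skull, brush_jar's own z axis and vertical above 0.3 rad).
It also fails if it takes over 34 s, if anything falls off the work surface, if the arm or the gripper's body presses on something with over 40 N, if the wrist force passes 120 N, or if a joint passes its speed limit or range.

ROBOT

A 6-joint arm with a two-finger parallel gripper is mounted at the origin on the work surface. World frame = base frame: x ahead of the robot, y to its left, z up, the work surface at z = 0. Lengths are in mm, angles in degrees, forces in N, time in s.
With the tool pointing down it reaches from about 300 to 875 mm from the base axis. Payload 6.4 kg.
Tool frame: the origin (TCP) lies at the very end of the fingers, on their centre line; the grasp point (between the pads) lies 19 mm behind it (arm.grip_depth is the z of the grasp point in the tool frame, in mm); z points along the fingers, y is the line along which they close (so a half turn about z gives the same grasp; the last joint's range is limited). The gripper opens to 85 mm and grips with 20 to 120 N. Pads are 22 mm wide; open, the fingers measure 114 mm over their backs; the gripper's body (76 mm by 85 mm) begins 54 mm behind the grasp point. The pads swing forward as they close: fully open they stand 13 mm farther back than shut.
Start: joints at [-83.784, 10.359, 92.074, -0, 77.567, -11.82], TCP at [178.051, -546.753, 231.288] pointing down, gripper open.
Joint ranges: [-171.53, 171.53], [-51.25, 118.39], [17.06, 147.69], [-65.23, 245.23], [0, 150.52], [-178.68, 178.68]. Speed limits (degrees/s): [147.25, 147.25, 172.46, 180, 180, 180].

INTERFACE

Orientations are given as [roll, pitch, yaw] about the fixed x, y, z axes, in that order (R = Rz(yaw) Ry(pitch) Rx(roll)).
In Python, from bench import arm gives the robot as it stands. The module is installed in compiled form; this text tells all that it offers.
- The arm moves only by the tool drive_tool, never from a script. Its argument "steps" is a list of rows, each a list of 5 numbers: the shift along the tool's x, y, z in cm, then the turn about the tool's z in degrees, then the finger opening in cm, from 0 to 8.54. In form: [[dx, dy, dz, twist, grip], ...]. A call has 1 to 8 rows; each row shifts and turns the commanded pose from where the row before left it, along the tool's axes as they then stand; what a row does not reach is not made up. A row lasts 1/8 s, in which the tool goes at most 62.5 mm and 10.7 degrees, less where a joint would pass 70% of its speed; a pose out of reach is approached as far as the arm can. A call with a gripper value outside its range is refused whole. The fingers move at their own pace and stop on an object; the grip force is fixed at half the most. Time passes only in rows, so rows that do not move let the fingers close. It gives the time, the measured TCP pose, the force, the opening and the grip force at its end, in the units of the state.
- arm.observe(): the state, without advancing time (a new reading comes with each control period).
- arm.get_image(name): name is "side" or "top" or "wrist"; returns (picture, depth): 384x512x3 uint8, red, green, blue; 384x512 float32, mm along the optical axis (not along the pixel's ray), 0 where there is no reading.
- arm.calibration(name): a dict with "intrinsics" (3x3 intrinsics, pixels), "cam_to_world" (4x4, takes a point from camera to world coordinates); the wrist camera has in their place "hand_eye" (4x4, takes a point from camera to tool coordinates, whose origin is the TCP and whose axes are the flange's). Camera axes: x right, y down, z forward; pixel columns grow to the right and rows downward; lengths in mm; the calibration is good to about 2 mm. The wrist camera is an equidistant fisheye: a pixel r from the principal point sees the ray r / f radians off the axis. A picture is of the moment at which its call begins: read the wrist's pose just before it. calibration takes no time and is no camera call.
- arm.hand_in(): hands the job in; it is judged then, once.
The state is a dict: "clock": time; "q": joint angles; "joint_vel": joint speeds; "tau": joint torques, N m; "tcp_pos": TCP position; "tool_rot": TCP orientation; "ft_force": force on the tool from outside, world axes, zero at the start; "torque": the same for the moment, N m; "width": finger opening in mm; "grip_force": force on a finger pad.
Only numpy, scipy, OpenCV 4.12 (cv2) and the standard library are available. Lean on these libraries where they do the work, as an engineer would, in place of code of your own. Each camera call takes 0.05 s, during which the arm holds its last target. There are 200 camera calls.

## Working session

There is one attempt and no reset: what is moved stays moved. The work goes in short steps, Python scripts to look and compute and a tool call to move; the robot and the scene stay as the last step left them, time stands still between calls to the robot, and variables do not carry over. Pictures are saved under pics/ and viewed, at most 10 in all, crops included, and the job is handed in when it is done.

Besides the shell and the picture viewer there is one more tool, called after ">>>" in YAML: its name, and indented under it one key for each argument. drive_tool: Moves the arm, as the interface text tells. Its arguments: {"type":"object","properties":{"steps":{"type":"array"}},"required":["steps"]}

```bash
mkdir -p pics; cat > h.py <<'E'
import numpy as np,cv2
from bench import arm
def grab(n):
    p,d=arm.get_image(n); cv2.imwrite(f'pics/{n}0.png',p[:,:,::-1]); np.savez(f'{n}.npz',p=p,d=d); return p,d
def w(n,u,v,d=None):
    c=arm.calibration(n);K=c['intrinsics'];D=np.load(n+'.npz')['d']
    z=D[int(v),int(u)] if d is None else d
    return (c['cam_to_world']@np.r_[np.linalg.inv(K)@[u,v,1]*z,1])[:3]
E
python3 - <<'E'
from h import *
a,_=grab('top');b,_=grab('side')
cv2.imwrite('pics/both.png',np.vstack([a,b])[:,:,::-1][:, :])
for n in('top','side'):print(arm.calibration(n)['cam_to_world'].round(2).tolist())
print(arm.observe())
E
```

```text
[[0.01, -1.0, 0.1, 434.7], [-1.0, -0.01, 0.01, -6.21], [-0.01, -0.1, -1.0, 1191.66], [0.0, 0.0, 0.0, 1.0]]
[[1.0, -0.03, 0.04, 475.62], [-0.05, -0.54, 0.84, -1186.76], [0.0, -0.84, -0.54, 869.39], [0.0, 0.0, 0.0, 1.0]]
{'clock': 0.1, 'q': array([-8.37845867e+01,  1.03982264e+01,  9.21256372e+01, -1.09415838e-03,
        7.75671223e+01, -1.18191190e+01]), 'joint_vel': array([-0.04612942, -0.06807719, -0.08432845,  0.11848839, -0.02829714,
       -0.00666489]), 'tau': array([ 6.10308362e-04, -4.45876801e+01, -3.52239740e+01, -2.12928867e-04,
        4.03755228e-03,  1.08330232e-05]), 'tcp_pos': array([ 177.98019673, -546.2427922 ,  230.47089466]), 'tool_rot': array([-1.79910724e+02, -1.75904812e-02,  1.80347550e+01]), 'ft_force': array([-0.41999824,  0.0642116 , -0.28346262]), 'torque': array([0.00487987, 0.01698456, 0.02705398]), 'grip_force': 0.0, 'width': 85.36956745610127}
```

View pics/top0.png

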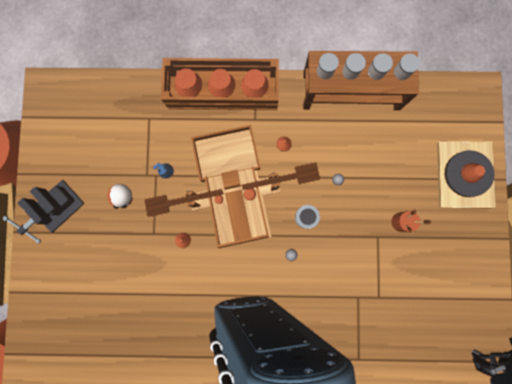

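View pics/side0.png

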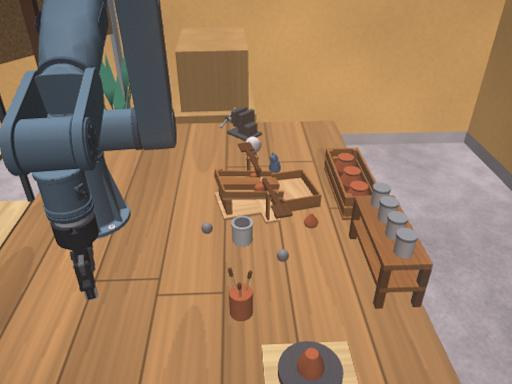

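```bash
python3 - <<'E'
from h import *
p=np.load('top.npz')['p'][120:260,140:350,::-1]
cv2.imwrite('pics/crop.png',cv2.resize(p,None,fx=3.8,fy=3.8,interpolation=cv2.INTER_CUBIC))
for u,v in[(157,206),(307,174),(218,199),(249,195),(226,155),(308,216),(338,180),(284,144),(120,195),(165,170),(183,240)]:print(u,v,w('top',u,v).round(0))
E
```

```text
157 206 [504. 283. 109.]
307 174 [ 599. -131.  110.]
218 199 [528. 117.  88.]
249 195 [539.  30.  96.]
226 155 [667. 104.  20.]
308 216 [ 484. -138.   70.]
338 180 [ 593. -231.   35.]
284 144 [699. -70.  41.]
120 195 [536. 398.  80.]
165 170 [613. 277.  62.]
183 240 [410. 223.  36.]
```

View pics/crop.png

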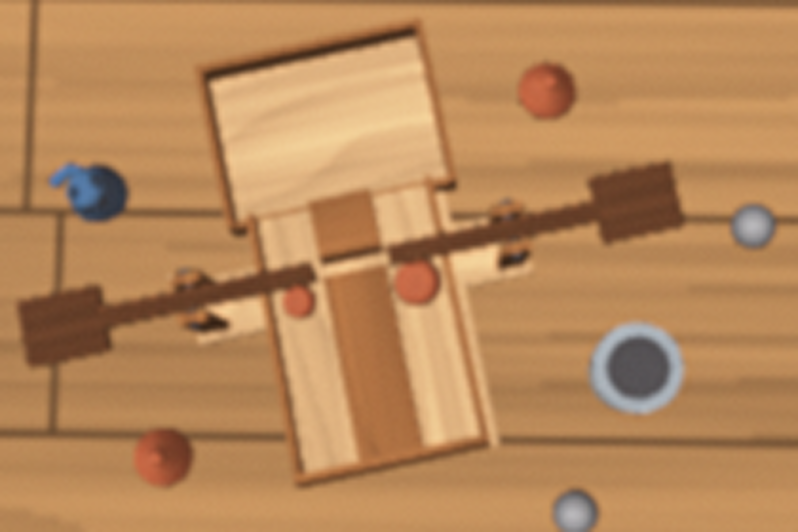

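The balls are the candidates: the larger at top pixel (249,195), in the right lane, and the smaller at (218,199), in the left lane. The grey balls at (338,180) and (291,255) and the tops at (284,144) and (183,240) are look-alikes. The crop confirms the sizes. I'll press the right pad at (307,174), which measures (600,-132,110). That height is right, and the pad-to-pad distance of 425 mm fits the expected 420.

>>> drive_tool:
  steps:
    - [0,0,0,5,0]
    - [4.5,-2.7,0,0,0]
    - [4.5,-2.7,0,0,0]
    - [4.5,-2.7,0,0,0]
    - [4.5,-2.7,0,0,0]
    - [4.5,-2.7,0,0,0]
    - [4.5,-2.7,0,0,0]
    - [4.5,-2.7,0,0,0]

```text
clock: 1.1
tcp_pos: [443.2, -290.0, 231.0]
tool_rot: [-180.0, 0.0, 13.0]
ft_force: [1.5, -0.1, 0.5]
width: 0.1
grip_force: 0.0
```

>>> drive_tool:
  steps:
    - [4.5,-2.7,0,0,0]
    - [4.5,-2.7,0,0,0]
    - [4.5,-2.7,0,0,0]
    - [4.5,-2.7,0,0,0]
    - [0,0,0,0,0]
    - [0,0,0,0,0]

```text
clock: 1.85
tcp_pos: [592.8, -145.6, 230.6]
tool_rot: [-180.0, 0.1, 13.1]
ft_force: [0.1, 0.5, -0.1]
width: 0.2
grip_force: 0.0
```

>>> drive_tool:
  steps:
    - [1,-0.2,3,0,0]
    - [0,0,4,0,0]
    - [0,0,2.5,0,0]
    - [0,0,1,0,0]
    - [0,0,0,0,0]
    - [0,0,0,0,0]

```text
clock: 2.6
tcp_pos: [603.3, -142.3, 127.9]
tool_rot: [179.9, -0.1, 13.0]
ft_force: [0.9, 0.2, 0.0]
width: -0.2
grip_force: 0.0
```

```bash
python3 - <<'E'
from h import *
print(arm.observe()['tcp_pos'])
p,_=grab('side');p=p[130:270,180:340,::-1]
cv2.imwrite('pics/s1.png',cv2.resize(p,None,fx=4,fy=4,interpolation=cv2.INTER_CUBIC))
E
```

```text
[ 603.33280061 -142.32936726  127.86135566]
```

View pics/s1.png

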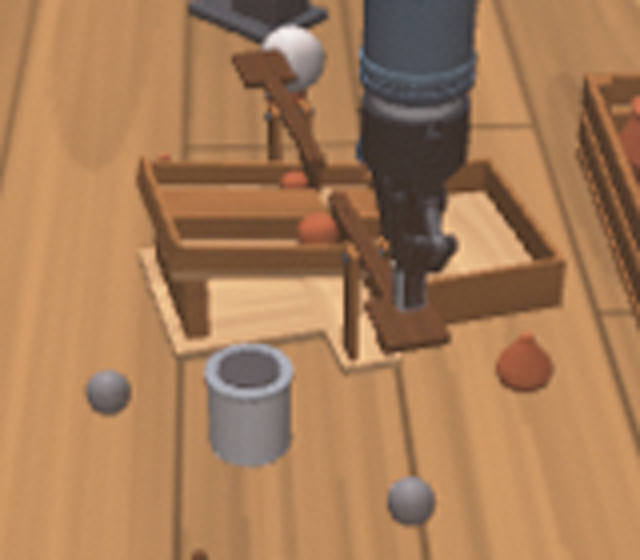

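The fingertips, at crop pixel (412,308), hover about 18 mm above the right pad at (408,325). The larger ball at (320,228) sits behind that gate. I'll press now.

>>> drive_tool:
  steps:
    - [0,0,1.0,0,0]
    - [0,0,1,0,0]
    - [0,0,1,0,0]
    - [0,0,1,0,0]
    - [0,0,1,0,0]
    - [0,0,1,0,0]
    - [0,0,0,0,0]

```text
clock: 3.52
tcp_pos: [602.4, -141.7, 65.4]
tool_rot: [180.0, 0.0, 13.0]
ft_force: [0.5, -0.1, 2.4]
width: -0.0
grip_force: 1.0
```

>>> drive_tool:
  steps:
    - [0,0,0,0,0]
    - [0,0,0,0,0]
    - [0,0,0,0,0]
    - [0,0,0,0,0]

```text
clock: 4.03
tcp_pos: [602.4, -141.5, 66.2]
tool_rot: [-180.0, 0.0, 13.0]
ft_force: [0.4, 0.1, -0.6]
width: 0.1
grip_force: 0.2
```

```bash
python3 - <<'E'
from h import *
o=arm.observe();print(o['tcp_pos'],o['ft_force'])
p,_=grab('side');p=p[130:270,180:340,::-1]
cv2.imwrite('pics/s2.png',cv2.resize(p,None,fx=4,fy=4,interpolation=cv2.INTER_CUBIC))
E
```

```text
[ 602.4078481  -141.51116498   66.21243687] [ 0.3567645   0.10118045 -0.5849052 ]
```

View pics/s2.png

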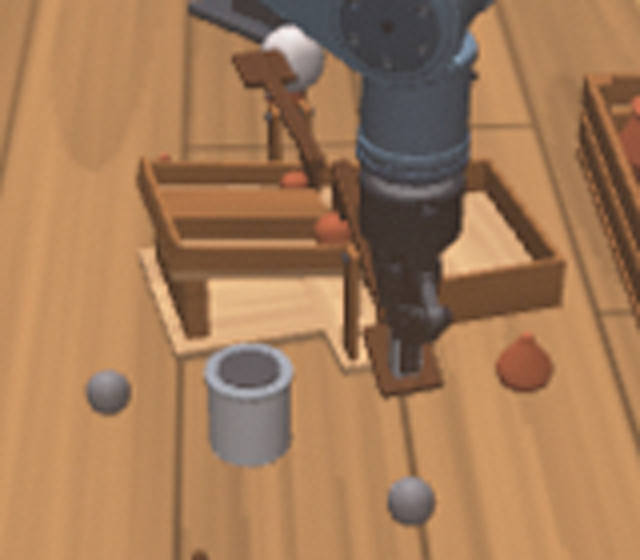

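The lever is down, but the ball has only crept a little, to (333,228). I'll press a bit deeper.

>>> drive_tool:
  steps:
    - [0,0,0.4,0,0]
    - [0,0,0,0,0]
    - [0,0,0,0,0]
    - [0,0,0,0,0]

```text
clock: 4.58
tcp_pos: [603.1, -141.7, 62.9]
tool_rot: [180.0, -0.1, 13.0]
ft_force: [0.6, 1.2, 4.3]
width: 0.0
grip_force: 2.2
```

>>> drive_tool:
  steps:
    - [0,0,0.3,0,0]
    - [0,0,0,0,0]
    - [0,0,0,0,0]
    - [0,0,0,0,0]
    - [0,0,0,0,0]
    - [0,0,0,0,0]

```text
clock: 5.32
tcp_pos: [603.3, -141.7, 60.0]
tool_rot: [180.0, -0.1, 13.0]
ft_force: [0.4, 0.9, 5.4]
width: 0.5
grip_force: 2.3
```

```bash
python3 - <<'E'
from h import *
o=arm.observe();print(o['tcp_pos'],o['ft_force'])
p,_=grab('side');p=p[130:270,180:340,::-1]
cv2.imwrite('pics/s3.png',cv2.resize(p,None,fx=4,fy=4,interpolation=cv2.INTER_CUBIC))
E
```

```text
[ 603.25750447 -141.73605189   60.01476253] [0.44226352 0.86932061 5.35087111]
```

View pics/s3.png

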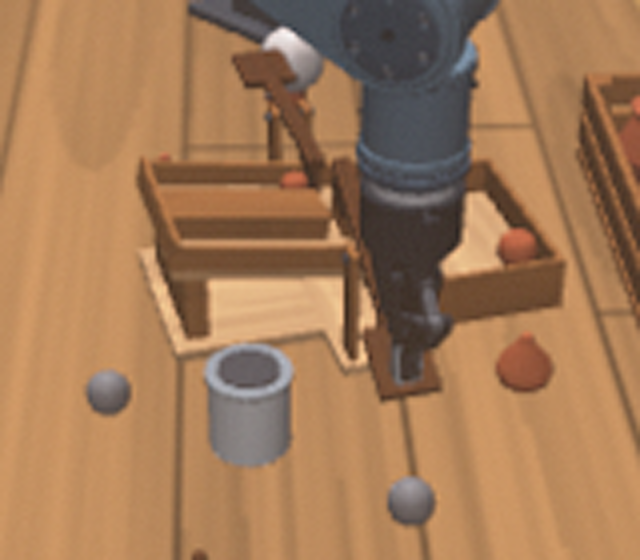

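The larger ball is in the tray at crop pixel (518,246), and the small one still waits at (293,181). I'll let go slowly and straight up.

>>> drive_tool:
  steps:
    - [0,0,0,0,0]
    - [0,0,-1.0,0,0]
    - [0,0,-1,0,0]
    - [0,0,-1,0,0]
    - [0,0,-1,0,0]
    - [0,0,-1,0,0]
    - [0,0,-1,0,0]
    - [0,0,-3,0,0]

```text
clock: 6.38
tcp_pos: [600.5, -140.0, 147.4]
tool_rot: [-179.7, 0.3, 13.1]
ft_force: [-0.0, -0.5, 0.3]
width: -0.1
grip_force: 0.0
```

>>> drive_tool:
  steps:
    - [0,0,-4,0,0]
    - [0,0,-4,0,0]
    - [0,0,0,0,0]
    - [0,0,0,0,0]
    - [0,0,0,0,0]
    - [0,0,0,0,0]
    - [0,0,0,0,0]
    - [0,0,0,0,0]

```text
clock: 7.38
tcp_pos: [602.5, -141.6, 229.0]
tool_rot: [-180.0, 0.0, 13.0]
ft_force: [-0.4, 0.6, 0.8]
width: 0.0
grip_force: 0.0
```

```bash
python3 - <<'E'
from h import *
o=arm.observe();print(o['tcp_pos'],o['ft_force'])
p,_=grab('side');p=p[130:270,180:340,::-1]
cv2.imwrite('pics/s4.png',cv2.resize(p,None,fx=4,fy=4,interpolation=cv2.INTER_CUBIC))
E
```

```text
[ 602.50680881 -141.56184532  229.0155332 ] [-0.3797215   0.62803514  0.80220713]
```

View pics/s4.png

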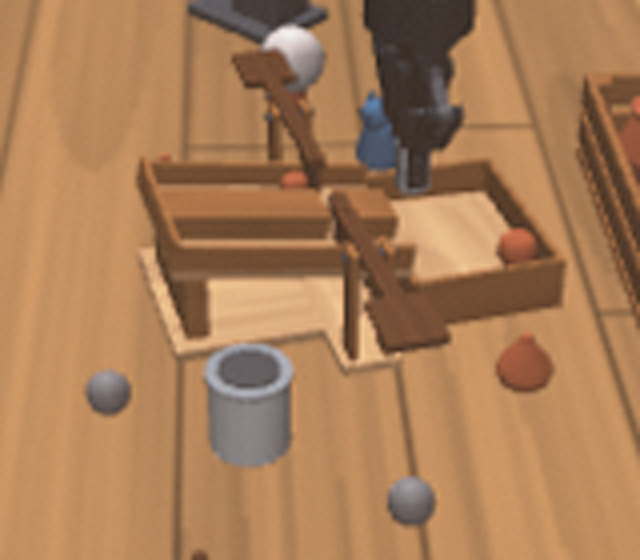

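The lever is back at rest, with its pad at (408,325) as before. The larger ball lies in the tray at (518,246), the small one waits at (293,181), and nothing else has moved. I'll hand it in.

```bash
python3 -c "
from bench import arm
print(arm.hand_in())"
```

```text
the job is handed in; nothing more can be done
None
```

I pressed the right lever until the larger ball rolled into the catch tray, then let the gate drop shut with the smaller ball still behind its own gate, and handed the job in; the interface gave no verdict.

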